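# Ready and start the bench disc sander

### The job

Get the disc sander ready and start it: take the loose offcut off its table and put it in the blue scrap tray, and roll the speed thumbwheel on the console by its rim until the line across the rim stands level with the pointer beside the slot. Switch on only after that: flip up the guard over the switch until it stays open and press the upper half of the rocker fully in. Leave the other things on the bench where they are.

Things in the scene. Friction and masses are not known exactly. Their poses are not given: they have to be found in the camera images.
- sander: Grey cast bench disc sander, fixed. Origin: centre of its footprint on the bench; x points from its sloping console (front, facing the robot) back to its motor, y left, z up. Console: x -142 to -60 mm, y -95 to 95 mm. Base behind it: x -60 to 130, y -150 to 150, 60 mm high. Upright 150 mm disc behind the table, face at x 30 mm, centre 200 mm up, guard plate up to 286 mm; motor behind.
- table_edge (a point): Middle of the front top edge of the sander's aluminium table; axes as the sander. The table is 8 mm thick, top 200 mm above the bench, and runs from here 128 mm back and 110 mm to each side. It overhangs the upper part of the console panel, so the gripper has to lean back towards the robot, about square to the panel, to reach the controls.
- console: The flat sloping control panel, 90 mm up the slope x 190 mm wide, tilted 35 degrees from level to face the robot. Origin: middle of the panel surface; x points up the slope (away from the robot), y left along the panel, z square out of the panel. The thumbwheel is left of the middle (y +45 mm), the guarded rocker right (y -42 mm).
- speed_wheel (a joint): Recessed black rubber thumbwheel, 44 mm diameter, 12 mm wide, axis along the console's y; only an arc of rim stands out of its slot, 9 mm proud. Angle in rad, 0 to 2.9, growing as the exposed rim is rolled up the slope, away from the robot. 2.0 is the setting wanted (line at the pointer); it starts at 0.2 to 1.4. Needs about 1.4 N at the rim and stays where left; a pressed fingertip drags it.
- wheel_crown (a point): The highest point of the thumbwheel's exposed rim, fixed to the console, level with the pointer; the axle lies 22 mm below it, square into the panel. Axes as the console. The pointer is a small raised white arrow on the panel beside the slot, on the side towards the rocker, at this level.
- wheel_mark (a point): The white line across the thumbwheel's rim (3 mm wide); turns with the wheel. At small angles it is hidden inside the console at the lower (robot's) end of the slot and comes into view there as the wheel is rolled up the slope, from an angle of about 1.1.
- guard (a joint): Black plastic cap over the rocker, 54 mm long up the slope, 36 mm wide; its ridged sides and lower end wall stand 2 to 16.5 mm above the panel, walls 2.5 mm. Hinged at its upper end. Angle in rad: 0 shut, 1.9 fully up; its lower end rises out of the panel and swings up the slope. Falls shut if let go below about 1.4, stays beyond 1.5. 30 g; pinch its two sides near the lower end and swing.
- guard_hinge (a point): Middle of the guard's hinge axis, fixed to the console, 5 mm above the panel; the axis is along the console's y. Axes as the console.
- guard_lip (a point): Middle of the guard's lower end wall, 52 mm from the hinge axis; moves with the guard.
- rocker (a joint): Black rocker switch under the guard, 30 mm long up the slope, 16 mm wide, slightly dished. Angle in rad, 0 off (upper half stands proud by 20 degrees) to 0.35 on (upper half pressed in, its surface parallel to the panel and 5.5 mm above it, the lower half proud); it stays where left. Pressing about 10 mm above its middle takes about 4 N.
- rocker_mid (a point): Middle of the rocker (between its two halves), at its surface, 5.5 mm above the panel, fixed to the console. Axes as the console; the upper half runs from here 15 mm up the slope (+x).
- offcut: Loose pine offcut, 70 (x) x 32 (y) x 22 mm (z), lying on the sander's table. Origin: centre of its underside.
- mitre_gauge: Aluminium mitre gauge clamped on the right part of the sander's table (fixed): 68 mm half-round plate with a 75 mm wide, 30 mm high fence across it and a black clamp knob 34 mm high. Origin: centre of its underside, on the table.
- tray: Open blue plastic scrap tray fixed on the bench, 200 (x) x 140 (y) x 50 mm, walls 4 mm, on the left or right of the sander; one scrap of plywood (22 x 85 x 18 mm) already lies in it across its -x end. Origin: centre of its underside.
- tray_in (a point): Centre of the tray's inner floor (4 mm above the bench); axes as the tray, x along its length.
- workboard: Board 200 x 140 x 18 mm with a 24 mm batten on it, on the side of the sander where the tray is not; the cordless screwdriver lies on it. Leave alone.
- stick_model: Open tower of pine sticks, 91 x 91 mm, 159 mm high, loose, light; stands near the robot on the left or right. Origin: centre of its foot. Leave alone.
- wood_blocks: Two stacked wood blocks, 90 x 70 x 44 mm, loose; near the robot on the other side from the stick model. Origin: underside. Leave alone.
- glue_bottle: White glue bottle, 44 mm diameter, 115 mm high, standing close to the right side of the console. Origin: underside. Leave alone.
- pencil_pot: Dark steel pot with pencils, 56 mm diameter, 122 mm high with the pencils, standing close to the left side of the console. Origin: underside. Leave alone.
- marker: Orange marker pen, 130 mm long along its x, 14 mm high, lying in front of the console. Leave alone.
- syringe: Clear plastic syringe, 110 mm long along its x, 20 mm high, lying in front of the console. Leave alone.
- screwdriver: Red cordless screwdriver lying on the workboard, 160 x 135 mm, 44 mm high. Leave alone.
- scissors: Scissors with black handles, 150 mm long, lying flat behind on the left. Leave alone.
Not all that is in view belongs to the job. Of the things that look like the tray, take the one that is farthest from the robot's base at the start. Leave any pink look-alike of the offcut alone.

How it is judged:
By the outcome, as a careful person would: the job done as asked, in the order asked, and still so for the second after the job is handed in, with the robot touching nothing.
It also fails if it takes over 72 s, if anything falls off the work surface, if the arm or the gripper's body presses on something with over 40 N, if the wrist force passes 120 N, or if a joint passes its speed limit or range.

### The arm

A 6-joint arm with a two-finger parallel gripper is mounted at the origin on the work surface. World frame = base frame: x ahead of the robot, y to its left, z up, the work surface at z = 0. Lengths are in mm, angles in degrees, forces in N, time in s.
With the tool pointing down it reaches from about 350 to 850 mm from the base axis. Payload 8.1 kg.
Tool frame: the origin (TCP) lies between the finger pads; the fingertips stand 22 mm ahead of it and the grasp point (between the pads) lies 3 mm ahead of it (manip.nose_length is the distance from the TCP to the fingertips, in mm); z points along the fingers, y is the line along which they close (so a half turn about z gives the same grasp; the last joint's range is limited). The gripper opens to 93 mm and grips with 3 to 60 N. Pads are 15 mm wide; open, the fingers measure 128 mm over their backs; the gripper's body (75 mm by 188 mm) begins 65 mm behind the grasp point.
Start: joints at [62.086, 7.471, 85.268, -0, 87.261, -4.893], TCP at [234.625, 552.229, 217.335] pointing down, gripper open.
Joint ranges: [-169.43, 169.43], [-51.17, 129.36], [1.28, 143.12], [-76.62, 256.62], [0, 156.53], [-152.29, 152.29]. Speed limits (degrees/s): [136.94, 136.94, 159.86, 180, 180, 180].

### API

Orientations are given as a 3x3 rotation matrix whose columns are the frame's x, y, z axes.
In Python, from rig import readout, eyes, finish_job, manip gives the robot as it stands.
- The arm moves only by the tool move_arm, never from a script. Its argument "motion" is a list of rows, each a list of 7 numbers: the turn, a rotation vector about the tool's x, y, z normalised to -1 to 1, where 1 is pi/4 rad, then the shift along the tool's x, y, z normalised to -1 to 1, where 1 is 50 cm, then the gripper's target within -1 to 1 (fully open at 1, half-way at 0, shut at -1). In form: [[rx, ry, rz, dx, dy, dz, jaw], ...]. A call has 1 to 8 rows; each row shifts and turns the commanded pose from where the row before left it, along the tool's axes as they then stand; what a row does not reach is not made up. A row lasts 1/10 s, in which the tool goes at most 50 mm and 8.59 degrees, less where a joint would pass 70% of its speed; a pose out of reach is approached as far as the arm can. A call with a number of a shift or a turn outside -1 to 1 is refused whole. A call with a gripper value outside its range is refused whole. The fingers move at their own pace and stop on an object; "newtons" is the grip in N (left out, the last holds). Time passes only in rows, so rows that do not move let the fingers close. It gives the time, the measured TCP pose, the force, the opening and the grip force at its end, in the units of the state.
- readout.sense(): the state, without advancing time (a new reading comes with each control period).
- eyes.snapshot(name): name is "side" or "top"; returns (picture, depth): 480x640x3 uint8, red, green, blue; 480x640 float32, mm along the optical axis (not along the pixel's ray), 0 where there is no reading.
- eyes.camera_info(name): a dict with "fov_y" (degrees; the focal length in pixels is half the picture's height over the tangent of half this angle, whatever the lens; pixels are square), "cx", "cy" (the principal point, pixels), "eye" and "orientation" of the camera in the world. Camera axes: x right, y down, z forward; pixel columns grow to the right and rows downward; lengths in mm; the calibration is good to about 2 mm. A picture is of the moment at which its call begins. camera_info takes no time and is no camera call.
- finish_job(): hands the job in; it is judged then, once.
The state is a dict: "clock": time; "joint_pos": joint angles; "joint_vel": joint speeds; "joint_torque": joint torques, N m; "tool_pos": TCP position; "orientation": TCP orientation; "contact_force": force on the tool from outside, world axes, zero at the start; "torque": the same for the moment, N m; "grip_width": finger opening in mm; "grip_force": force on a finger pad.
Only numpy, scipy, OpenCV 4.12 (cv2) and the standard library are available. Lean on these libraries where they do the work, as an engineer would, in place of code of your own. Each camera call takes 0.05 s, during which the arm holds its last target. There are 200 camera calls.

## Working session

There is one attempt and no reset: what is moved stays moved. The work goes in short steps, Python scripts to look and compute and a tool call to move; the robot and the scene stay as the last step left them, time stands still between calls to the robot, and variables do not carry over. Pictures are saved under pics/ and viewed, at most 10 in all, crops included, and the job is handed in when it is done.

Besides the shell and the picture viewer there is one more tool, called after "Emit:" as name(argument=value, ...), one argument or row to a line, values as JSON. move_arm: Moves the arm, as the interface text tells. Its arguments: {"type":"object","properties":{"motion":{"type":"array"},"newtons":{"type":"number"}},"required":["motion"]}

```bash
ls; mkdir -p pics; python3 - <<'E'
from rig import readout, eyes, manip
import cv2, numpy as np
for n in("top","side"):
    p,d=eyes.snapshot(n); cv2.imwrite(f"pics/{n}0.png",p[:,:,::-1]); np.savez(f"{n}0.npz",p=p,d=d)
    print(n,eyes.camera_info(n),(d>0).mean())
s=readout.sense(); print(s)
E
```

```text
pics
top {'fov_y': 55.79720932807773, 'cx': 318.4535915392032, 'cy': 238.19178050357965, 'eye': array([ 267.49120433,   53.1735691 , 1128.59034698]), 'orientation': array([[-0.07132407, -0.97075643,  0.2292266 ],
       [-0.99745178,  0.06902829, -0.01802874],
       [ 0.0016784 , -0.22992837, -0.97320611]])} 0.995927734375
side {'fov_y': 42.34514270550172, 'cx': 319.6728393950251, 'cy': 243.1920629060693, 'eye': array([ -82.78055856, -941.29911313, 1503.92894393]), 'orientation': array([[ 0.86830137, -0.37693596,  0.32244692],
       [-0.49596175, -0.67104231,  0.55111175],
       [ 0.00864168, -0.63845243, -0.76961277]])} 0.9954264322916667
{'clock': 0.1, 'joint_pos': array([ 6.20851506e+01,  7.51159302e+00,  8.53215498e+01, -4.88107159e-04,
        8.72588359e+01, -4.89193585e+00]), 'joint_vel': array([ 0.08993428, -0.0476496 , -0.23824072, -0.00294303, -0.02925321,
       -0.01886184]), 'joint_torque': array([ 6.18411304e-04, -5.61342502e+01, -4.93094301e+01,  7.69434054e-02,
        2.93014117e-02, -4.53856387e-05]), 'tool_pos': array([234.40187371, 551.78849175, 216.39813277]), 'orientation': array([[-9.20348634e-01,  3.91098246e-01, -7.44030646e-04],
       [ 3.91098933e-01,  9.20347544e-01, -1.42252527e-03],
       [ 1.28419638e-04, -1.60020878e-03, -9.99998711e-01]]), 'contact_force': array([-0.34279444,  0.59573259, -0.14921879]), 'torque': array([ 0.01621556, -0.08872841, -0.05880628]), 'grip_force': 0.0, 'grip_width': 92.85144137830324}
```

View pics/top0.png

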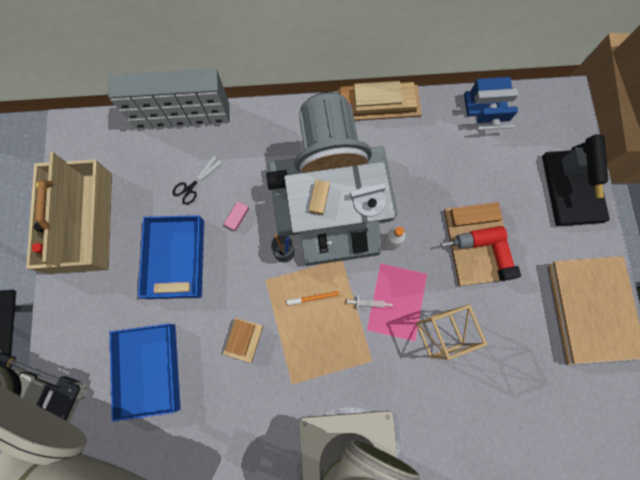

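View pics/side0.png

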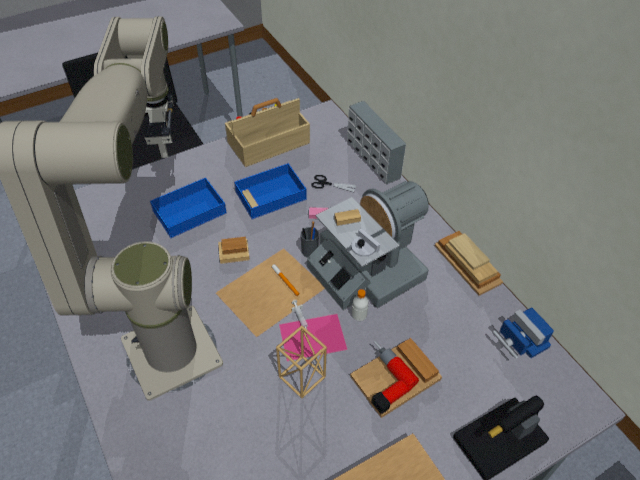

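The top view shows the sander at about (333,200), the pine offcut on its table at (319,197), and a console with the wheel at (323,243) and the guard at (359,240). The glue bottle is at (397,235), the pot at (283,247), and the stick model at (452,332).
Candidates:
- **Offcut:** pine (319,197) or pink (236,215). I take the pine one.
- **Tray:** blue (171,257) with the scrap in it, or blue (144,371), which is nearer the base. I take (171,257).

```bash
cat > h.py <<'E'
import numpy as np, cv2
from rig import readout, eyes, manip
def cloud(n,d):
    c=eyes.camera_info(n); f=240/np.tan(np.radians(c["fov_y"]/2))
    v,u=np.mgrid[:480,:640]
    P=np.stack([(u-c["cx"])/f*d,(v-c["cy"])/f*d,d],-1)
    return P@np.array(c["orientation"]).T+c["eye"]
def pix(n,X):
    c=eyes.camera_info(n); f=240/np.tan(np.radians(c["fov_y"]/2))
    q=(np.atleast_2d(X)-c["eye"])@np.array(c["orientation"])
    return np.c_[q[:,0]/q[:,2]*f+c["cx"],q[:,1]/q[:,2]*f+c["cy"]]
def rect(pts):
    (c,s,a)=cv2.minAreaRect(pts[:,:2].astype(np.float32)); return np.round(c,1),np.round(s,1),round(a,1)
E
python3 - <<'E'
from h import *
for n in("top","side"):
    z=np.load(n+"0.npz"); p,d=z["p"].astype(int),z["d"]; W=cloud(n,d); r,g,b=p[...,0],p[...,1],p[...,2]
    u0={"top":(270,160,400,225),"side":(305,195,400,265)}[n]
    box=np.zeros(d.shape,bool); box[u0[1]:u0[3],u0[0]:u0[2]]=1
    m=box&(abs(W[...,2]-200)<6)
    print(n,"table",m.sum(),rect(W[m]),np.median(W[m][:,2]))
    m=box&(r-b>40)&(W[...,2]>213)&(W[...,2]<230)
    k,l,st,_=cv2.connectedComponentsWithStats(m.astype(np.uint8)); i=1+np.argmax(st[1:,4]); m=l==i
    print("offcut",m.sum(),rect(W[m]),np.median(W[m][:,2]))
    blue=(b>100)&(b-r>60)&(W[...,2]>40)&(W[...,2]<60)
    k,l,st,_=cv2.connectedComponentsWithStats(cv2.dilate(blue.astype(np.uint8),np.ones((5,5))))
    for i in range(1,k):
        q=W[(l==i)&blue]
        if len(q)>60: print("blue rim",st[i],rect(q),np.median(q[:,2]))
    box[:]=0
    u0={"top":(295,220,385,265),"side":(300,240,365,305)}[n]; box[u0[1]:u0[3],u0[0]:u0[2]]=1
    q=W[box&(W[...,2]>45)&(W[...,2]<125)]
    best=None;rng=np.random.default_rng(0)
    for _ in range(500):
        a=q[rng.choice(len(q),3,False)]; nn=np.cross(a[1]-a[0],a[2]-a[0]); L=np.linalg.norm(nn)
        if L<1: continue
        nn/=L; nn*=np.sign(nn[2]); e=abs((q-a[0])@nn)<2
        if .7<nn[2]<.9 and (best is None or e.sum()>best.sum()): best=e
    w=q[best]; c=w.mean(0); nn=np.linalg.svd(w-c)[2][2]; nn*=np.sign(nn[2])
    print("console",len(w),c.round(1),nn.round(3),"tilt",np.degrees(np.arccos(nn[2])).round(1),"yaw",np.degrees(np.arctan2(-nn[1],-nn[0])).round(1))
a=cv2.imread("pics/top0.png")[150:270,255:415]; b=cv2.imread("pics/side0.png")[190:310,290:450]
cv2.imwrite("pics/crop0.png",np.vstack([cv2.resize(x,(400*1,300),interpolation=3) for x in (a,b)]) if 0 else np.hstack([cv2.resize(x,(400,300),interpolation=2) for x in(a,b)]))
E
```

```text
top table 4393 (array([581.6, -15. ]), array([230.7, 138. ]), 88.3) 200.0460853493314
offcut 470 (array([571.8,  28.8]), array([30.9, 70.2]), 74.1) 221.8373424407746
blue rim [ 136  213   67   87 1775] (array([505.4, 397.9]), array([142.9, 201.1]), 87.3) 48.897940570625906
blue rim [ 107  322   70  101 1952] (array([239.4, 460.2]), array([199.2, 141.6]), 3.6) 49.75799725010688
console 1474 [504.3 -13.8  70.7] [-0.574 -0.048  0.817] tilt 35.2 yaw 4.8
side table 2049 (array([584.2, -13.7]), array([151. , 225.9]), 5.7) 200.0480141423402
offcut 248 (array([572.1,  26.2]), array([39. , 69.5]), 75.8) 221.44084893141758
blue rim [ 232  162   76   51 1351] (array([505.9, 395.9]), array([151.4, 203. ]), 87.2) 47.45517883942853
blue rim [ 148  176   79   56 1441] (array([239.8, 459.2]), array([202.6, 154.5]), 5.1) 47.100316750477305
console 625 [509.7 -18.8  73. ] [-0.559 -0.038  0.828] tilt 34.1 yaw 3.9
```

View pics/crop0.png

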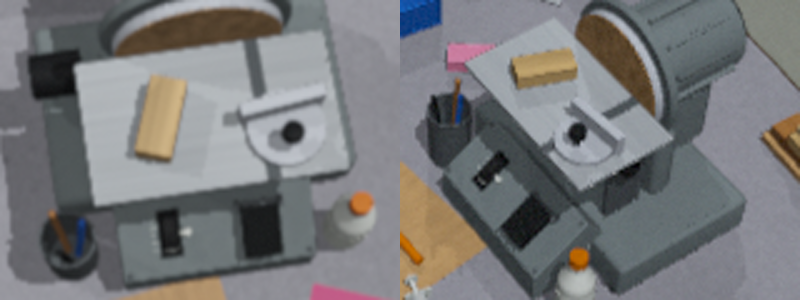

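The close crop confirms the choice: the pine offcut lies alone on the left half of the table, with the mitre gauge to its right. On the console, the wheel has a white pointer on its right, and the closed guard is on the right. Next I measure the console frame.

```bash
python3 - <<'E'
from h import *
C={}
for n in("top","side"):
    z=np.load(n+"0.npz"); C[n]=(z["p"].astype(int),cloud(n,z["d"]))
# table front edge & yaw from top
p,W=C["top"]; 
L=[]
for u in range(292,385,2):
    col=[v for v in range(180,235) if abs(W[v,u,2]-200)<5]
    if col: L.append(W[max(col),u])
L=np.array(L)
for _ in range(3):
    k=np.polyfit(L[:,1],L[:,0],1); e=abs(np.polyval(k,L[:,1])-L[:,0]); L=L[e<max(2,np.median(e)*2)]
print("table front yaw",np.degrees(np.arctan(-k[0])),"x at y=-15",np.polyval(k,-15),len(L),L[:,1].min(),L[:,1].max())
for yaw in (4.5,):
    y=np.radians(yaw);t=np.radians(35)
    ex=np.array([np.cos(t)*np.cos(y),np.cos(t)*np.sin(y),np.sin(t)]);ey=np.array([-np.sin(y),np.cos(y),0]);ez=np.cross(ex,ey)
    R=np.c_[ex,ey,ez]
    for n in C:
        p,W=C[n]; q=(W-[505,-15,71])@R
        m=(abs(q[...,2])<40)&(abs(q[...,0])<60)&(abs(q[...,1])<110)
        v=p.max(2); 
        pan=m&(v>60)&(abs(q[...,2])<3)&(p.max(2)-p.min(2)<25)
        Q=q[pan]; print(n,"panel z",np.median(Q[:,2]),"x",np.percentile(Q[:,0],[1,99]),"y",np.percentile(Q[:,1],[1,99]))
        dk=m&(v<50)
        k,l,st,ce=cv2.connectedComponentsWithStats(dk.astype(np.uint8))
        for i in range(1,k):
            if st[i,4]>12:
                Q=q[l==i]; print(" dark",st[i],np.percentile(Q,[3,50,97],axis=0).round(1).tolist())
        wt=m&(v>150)&(p.max(2)-p.min(2)<40)
        k,l,st,ce=cv2.connectedComponentsWithStats(wt.astype(np.uint8))
        for i in range(1,k):
            if st[i,4]<60: print(" white",st[i],q[l==i].mean(0).round(1))
E
```

```text
table front yaw 4.461110778961266 x at y=-15 511.99435222089545 46 -106.88661455139388 86.57316335763076
top panel z -0.033084409856325034 x [-43.70009537  38.58425414] y [-97.5567675   88.00194804]
 dark [351 230  17  23 303] [[-25.7, -62.0, 9.0], [-0.4, -44.9, 16.3], [22.7, -29.3, 19.9]]
 dark [318 234   9  18 118] [[-15.0, 31.9, -2.6], [9.2, 40.7, 3.5], [26.0, 48.4, 10.8]]
 white [328 241   4   3   9] [ 2.9 23.4  2. ]
side panel z -0.20881710602778816 x [-42.80923045  47.77200833] y [-100.95599169   87.11405236]
 dark [319 250  15  16  84] [[-17.9, 29.5, -5.4], [8.7, 38.9, 3.9], [27.2, 51.5, 13.2]]
 dark [331 267  20  22 236] [[-26.1, -65.8, 5.5], [0.3, -49.9, 15.2], [24.4, -30.8, 22.2]]
 white [328 261   2   2   3] [ 3.4 24.5  1.8]
```

```bash
cat >> h.py <<'E'
from scipy.spatial.transform import Rotation as Ro
y_=np.radians(4.5);t_=np.radians(35)
ex=np.array([np.cos(t_)*np.cos(y_),np.cos(t_)*np.sin(y_),np.sin(t_)]);ey=np.array([-np.sin(y_),np.cos(y_),0]);ez=np.cross(ex,ey)
RG=np.c_[ex,ey,ez]; OG=np.array([505,-15,71.])
def g2w(p): return OG+RG@np.array(p,float)
def w2g(p): return (np.array(p)-OG)@RG
def down(a):  # tool y at world angle a deg, pointing down
    a=np.radians(a); y=np.array([np.cos(a),np.sin(a),0]); z=np.array([0,0,-1.]); return np.c_[np.cross(y,z),y,z]
def lean(extra=0): # tool y along console y, z into panel, leaned back further by extra deg
    e=np.radians(extra); z=-np.cos(e)*ez+np.sin(e)*ex; return np.c_[np.cross(ey,z),ey,z]
def plan(*wp):  # (pos,R,...) waypoints
    s=readout.sense(); P=s["tool_pos"];R=s["orientation"]
    print("at",P.round(1),"F",s["contact_force"].round(1),"w",round(s["grip_width"],1),"t",round(s["clock"],2),"tipG",w2g(P+R[:,2]*22).round(1))
    for Pt,Rt in wp:
        rv=Ro.from_matrix(R.T@Rt).as_rotvec(); dw=np.array(Pt)-P
        n=int(np.ceil(max(np.linalg.norm(dw)/47,np.degrees(np.linalg.norm(rv))/8.3,1)))
        print("-- rows",n,"turn/row",(rv/n/(np.pi/4)).round(3),"shifts:")
        out=[]
        for i in range(n):
            Ri=R@Ro.from_rotvec(rv*i/n).as_matrix(); out.append((Ri.T@dw/n/500).round(4).tolist())
        print(out[0] if np.linalg.norm(rv)<.02 else out)
        P=np.array(Pt);R=Rt
E
python3 - <<'E'
from h import *
D=down(74.1)
plan(([234,552,330],readout.sense()["orientation"]),([564,31,330],D),([564,31,226],D))
E
```

```text
at [234.4 551.8 216.4] F [-0.3  0.6 -0.1] w 92.9 t 0.1 tipG [-113.8  586.2  230.3]
-- rows 3 turn/row [0. 0. 0.] shifts:
[0.0003, -0.0001, -0.0757]
-- rows 14 turn/row [-0.    -0.    -0.011] shifts:
[[-0.0725, -0.0501, 0.0001], [-0.072, -0.0507, 0.0001], [-0.0716, -0.0513, 0.0001], [-0.0711, -0.052, 0.0001], [-0.0707, -0.0526, 0.0001], [-0.0702, -0.0532, 0.0], [-0.0697, -0.0539, 0.0], [-0.0692, -0.0545, 0.0], [-0.0688, -0.0551, 0.0], [-0.0683, -0.0557, 0.0], [-0.0678, -0.0563, 0.0], [-0.0673, -0.0569, 0.0], [-0.0668, -0.0575, 0.0], [-0.0662, -0.0581, 0.0]]
-- rows 3 turn/row [0. 0. 0.] shifts:
[0.0, 0.0, 0.0693]
```

Emit:
move_arm(
  motion=[
    [0,0,0,0,0,-0.076,0.3],
    [0,0,0,0,0,-0.076,0.3],
    [0,0,0,0,0,-0.076,0.3],
    [0,0,-0.011,-0.072,-0.051,0,0.3],
    [0,0,-0.011,-0.072,-0.051,0,0.3],
    [0,0,-0.011,-0.071,-0.052,0,0.3],
    [0,0,-0.011,-0.071,-0.052,0,0.3],
    [0,0,-0.011,-0.071,-0.053,0,0.3],
  ],
)

```text
clock: 0.9
tool_pos: [351.9, 363.6, 330.9]
orientation: [[-0.937, 0.35, -0.0], [0.35, 0.937, -0.0], [0.0, -0.0, -1.0]]
contact_force: [0.6, 0.4, -0.4]
grip_width: 60.5
grip_force: 0.0
```

Emit:
move_arm(
  motion=[
    [0,0,-0.011,-0.07,-0.053,0,0.3],
    [0,0,-0.011,-0.07,-0.054,0,0.3],
    [0,0,-0.011,-0.069,-0.055,0,0.3],
    [0,0,-0.011,-0.069,-0.055,0,0.3],
    [0,0,-0.011,-0.068,-0.056,0,0.3],
    [0,0,-0.011,-0.068,-0.056,0,0.3],
    [0,0,-0.011,-0.067,-0.057,0,0.3],
    [0,0,-0.011,-0.067,-0.058,0,0.3],
  ],
)

```text
clock: 1.7
tool_pos: [539.8, 64.9, 330.9]
orientation: [[-0.958, 0.285, -0.001], [0.285, 0.958, 0.0], [0.001, -0.0, -1.0]]
contact_force: [0.2, 0.1, 0.3]
grip_width: 60.4
grip_force: 0.0
```

```bash
python3 - <<'E'
from h import *
D=down(74.1)
plan(([564,31,270],D),([564,31,226],D))
E
```

```text
at [539.8  64.9 330.9] F [0.2 0.1 0.3] w 60.4 t 1.7 tipG [170.   76.9 171.4]
-- rows 2 turn/row [-0.    -0.    -0.007] shifts:
[-0.0329, -0.0256, 0.0609]
-- rows 1 turn/row [0. 0. 0.] shifts:
[0.0, 0.0, 0.088]
```

Emit:
move_arm(
  motion=[
    [0,0,0,0,0,0,0.3],
    [0,0,0,0,0,0,0.3],
  ],
)

```text
clock: 1.9
tool_pos: [539.3, 65.8, 330.5]
orientation: [[-0.958, 0.288, -0.002], [0.288, 0.958, 0.0], [0.002, -0.0, -1.0]]
contact_force: [0.4, -0.0, 0.3]
grip_width: 60.5
grip_force: 0.0
```

```bash
python3 - <<'E'
from h import *
D=down(74.1)
plan(([564,31,250],D),([564,31,226],D))
E
```

```text
at [539.3  65.8 330.5] F [ 0.4 -0.   0.3] w 60.5 t 1.9 tipG [169.4  77.9 171.3]
-- rows 2 turn/row [-0.    -0.001 -0.009] shifts:
[-0.0338, -0.0262, 0.0805]
-- rows 1 turn/row [0. 0. 0.] shifts:
[0.0, 0.0, 0.048]
```

Little lag. I go down and grip.

Emit:
move_arm(
  motion=[
    [0,0,-0.009,-0.034,-0.026,0.04,0.3],
    [0,0,-0.009,-0.034,-0.026,0.04,0.3],
    [0,0,0,0,0,0.064,0.3],
    [0,0,0,0,0,0.064,0.3],
    [0,0,0,0,0,0,-0.6],
    [0,0,0,0,0,0,-0.6],
    [0,0,0,0,0,0,-0.6],
    [0,0,0,0,0,0,-0.6],
  ],
  newtons=20,
)

```text
clock: 2.7
tool_pos: [565.8, 32.6, 230.0]
orientation: [[-0.962, 0.271, 0.004], [0.271, 0.963, -0.0], [-0.004, 0.001, -1.0]]
contact_force: [-0.4, 0.1, 0.4]
grip_width: 32.9
grip_force: 0.0
```

Emit:
move_arm(
  motion=[
    [0,0,0,0,0,0,-0.6],
    [0,0,0,0,0,0,-0.6],
    [0,0,0,0,0,-0.04,-0.6],
    [0,0,0,0,0,-0.08,-0.6],
    [0,0,0,0,0,-0.08,-0.6],
  ],
)

```text
clock: 3.2
tool_pos: [564.0, 32.1, 327.8]
orientation: [[-0.962, 0.272, -0.002], [0.272, 0.962, 0.0], [0.002, -0.0, -1.0]]
contact_force: [0.4, 1.0, -0.2]
grip_width: 18.7
grip_force: 0.0
```

```bash
python3 - <<'E'
from h import *
print(readout.sense()["grip_force"])
D=down(87.3)
plan(([520,398,330],D),([520,398,46],D))
E
```

```text
0.0
at [564.   32.1 327.8] F [ 0.4  1.  -0.2] w 18.7 t 3.2 tipG [185.8  42.3 156.6]
-- rows 8 turn/row [-0.    -0.    -0.036] shifts:
[[0.0355, 0.085, -0.0005], [0.033, 0.086, -0.0005], [0.0306, 0.0869, -0.0005], [0.0281, 0.0878, -0.0005], [0.0255, 0.0885, -0.0005], [0.023, 0.0892, -0.0005], [0.0204, 0.0898, -0.0005], [0.0179, 0.0904, -0.0005]]
-- rows 7 turn/row [0. 0. 0.] shifts:
[0.0, 0.0, 0.0811]
```

Nothing is gripped: the opening is 18.7 mm. I look again.

```bash
python3 - <<'E'
from h import *
for n in("top","side"):
    p,d=eyes.snapshot(n); W=cloud(n,d);cv2.imwrite(f"pics/{n}1.png",p[:,:,::-1]); p=p.astype(int); np.savez(f"{n}1.npz",p=p,d=d)
    u0={"top":(270,160,400,235),"side":(305,195,400,265)}[n]
    box=np.zeros(d.shape,bool); box[u0[1]:u0[3],u0[0]:u0[2]]=1
    m=box&(p[...,0]-p[...,2]>40)&(W[...,2]>190)&(W[...,2]<240)
    print(n,m.sum()); 
    if m.sum(): print(rect(W[m]),np.percentile(W[m][:,2],[5,50,95]))
b=cv2.imread("pics/side1.png")[170:310,290:450]; a=cv2.imread("pics/top1.png")[130:270,255:415]
cv2.imwrite("pics/crop1.png",np.hstack([cv2.resize(x,(400,350),interpolation=2) for x in(a,b)]))
E
```

```text
top 411
(array([575.6,  27.6]), array([31.1, 78.1]), 74.3) [219.16631548 221.93428314 224.38364637]
side 551
(array([592.5, -15.8]), array([110.9, 142. ]), 4.3) [205.95797241 220.4367917  235.98752375]
```

View pics/crop1.png

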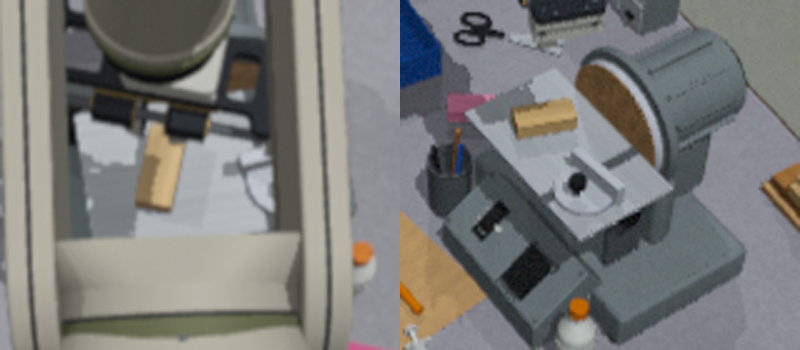

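The offcut at crop (160,165) has not moved. The open fingers show above it at crop (150,110). I check the fingertip position against the state.

```bash
python3 - <<'E'
from h import *
z=np.load("top1.npz");p,d=z["p"],z["d"];W=cloud("top",d)
print(pix("top",[[564,32,306],[572,28,222],[564,32,327]]))
print("nose",manip.nose_length)
for u,v in((300,172),(330,178),(296,166),(328,172),(315,165),(315,175)): print(u,v,W[v,u].round(0),p[v,u])
s=readout.sense();print(s["tool_pos"],s["joint_pos"])
E
```

```text
[[317.71838854 185.93663791]
 [319.34302024 195.88989376]
 [317.71951041 182.09822189]]
nose 22.0
300 172 [542.  62. 439.] [31 33 37]
330 178 [529.  15. 437.] [45 48 53]
296 166 [550.  68. 445.] [63 53 32]
328 172 [536.  17. 445.] [49 43 32]
315 165 [529.  39. 495.] [88 88 84]
315 175 [538.  38. 431.] [62 65 68]
[567.00990568  31.99034527 334.93950479] [-1.94399710e+00  8.20226083e-01  8.00991572e+01  9.79835942e-04
  9.84561017e+01 -7.61585659e+01]
```

Emit:
move_arm(
  motion=[
    [0,0,0,0,0,0,0.3],
    [0,0,0,0,0,0,0.3],
    [0,0,0,0,0,0,0.3],
    [0,0,0,0,0,0,0.3],
    [0,0,0,0,0,0,0.3],
  ],
)

```text
clock: 3.8
tool_pos: [564.3, 32.1, 326.4]
orientation: [[-0.962, 0.272, -0.002], [0.272, 0.962, 0.0], [0.002, -0.0, -1.0]]
contact_force: [-0.2, 0.5, 0.8]
grip_width: 54.4
grip_force: 0.0
```

Emit:
move_arm(
  motion=[
    [0,0,0,0,0,0.08,0.3],
    [0,0,0,0,0,0.08,0.3],
    [0,0,0,0,0,0.04,0.3],
    [0,0,0,0,0,0,0.3],
    [0,0,0,0,0,0,0.3],
    [0,0,0,0,0,0,0.3],
  ],
)

```text
clock: 4.4
tool_pos: [565.7, 32.1, 229.6]
orientation: [[-0.962, 0.272, 0.003], [0.272, 0.962, -0.0], [-0.003, 0.001, -1.0]]
contact_force: [0.1, 0.6, -0.4]
grip_width: 60.3
grip_force: 0.0
```

Emit:
move_arm(
  motion=[
    [0,0,0,0,0,0.01,0.3],
    [0,0,0,0,0,0,0.3],
    [0,0,0,0,0,0,0.3],
  ],
)

```text
clock: 4.7
tool_pos: [564.8, 32.1, 222.7]
orientation: [[-0.962, 0.272, 0.001], [0.272, 0.962, -0.0], [-0.001, 0.0, -1.0]]
contact_force: [-0.5, 0.5, -0.5]
grip_width: 60.7
grip_force: 0.0
```

Emit:
move_arm(
  motion=[
    [0,0,0,0,0,0,-0.6],
    [0,0,0,0,0,0,-0.6],
    [0,0,0,0,0,0,-0.6],
    [0,0,0,0,0,0,-0.6],
    [0,0,0,0,0,0,-0.6],
    [0,0,0,0,0,0,-0.6],
    [0,0,0,0,0,0,-0.6],
    [0,0,0,0,0,0,-0.6],
  ],
)

```text
clock: 5.5
tool_pos: [564.6, 32.1, 222.3]
orientation: [[-0.962, 0.272, -0.0], [0.272, 0.962, 0.0], [0.0, -0.0, -1.0]]
contact_force: [0.3, -0.0, 0.0]
grip_width: 18.7
grip_force: 0.0
```

```bash
python3 - <<'E'
from h import *
n="side"
p,d=eyes.snapshot(n);cv2.imwrite("pics/side2.png",p[:,:,::-1]); np.savez("side2.npz",p=p,d=d)
print(pix(n,[[564.6,32,200],[564.6,32,222],[572,28,222]]))
cv2.imwrite("pics/crop2.png",cv2.resize(cv2.imread("pics/side2.png")[150:270,290:450],(800,600),interpolation=2))
E
```

```text
[[343.81609488 220.28366167]
 [344.12017469 215.03385198]
 [347.12624645 214.99918289]]
```

View pics/crop2.png

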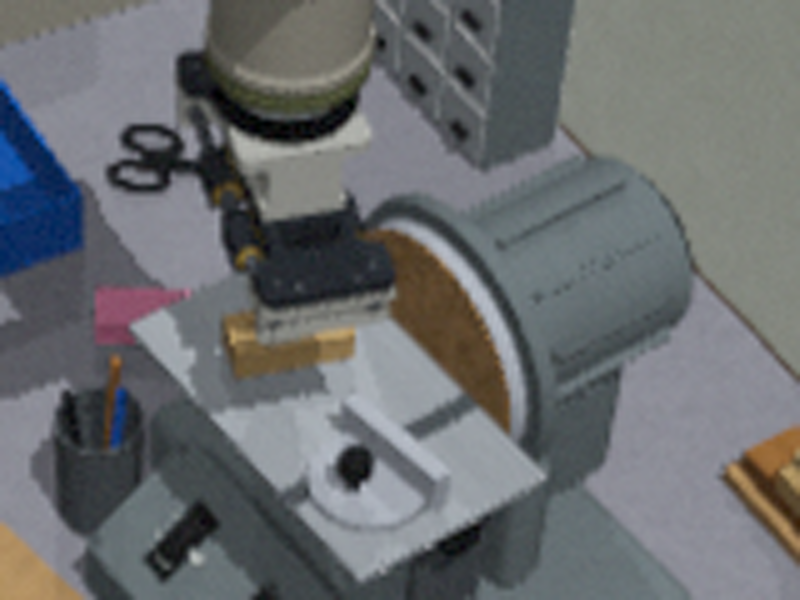

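```bash
python3 - <<'E'
from h import *
z=np.load("side2.npz");W=cloud("side",z["d"])
for v in range(188,228,2):
    print(v,[W[v,u].round(0).astype(int).tolist() for u in (344,350,356,364)])
E
```

```text
188 [[537, -2, 373], [553, -5, 367], [569, -10, 363], [800, 274, 0]]
190 [[538, -1, 364], [550, -10, 366], [570, -9, 355], [794, 264, 3]]
192 [[540, 2, 353], [555, -4, 350], [566, -14, 354], [649, 64, 243]]
194 [[537, -4, 352], [550, -11, 352], [565, -17, 350], [652, 67, 231]]
196 [[533, -10, 353], [552, -9, 342], [566, -16, 341], [636, 45, 250]]
198 [[530, -15, 351], [555, -5, 329], [572, -8, 324], [573, -42, 354]]
200 [[524, -24, 355], [539, -29, 351], [553, -37, 352], [572, -45, 349]]
202 [[524, -24, 347], [534, -37, 354], [549, -42, 351], [567, -53, 351]]
204 [[520, -31, 348], [532, -41, 351], [544, -50, 353], [564, -58, 350]]
206 [[514, -41, 353], [530, -45, 349], [541, -56, 353], [561, -62, 349]]
208 [[511, -47, 353], [526, -51, 349], [539, -58, 349], [561, -63, 341]]
210 [[508, -51, 351], [522, -57, 350], [542, -55, 337], [564, -59, 329]]
212 [[508, -51, 344], [525, -53, 336], [546, -51, 323], [566, -58, 319]]
214 [[512, -47, 330], [532, -45, 317], [545, -53, 318], [569, -55, 307]]
216 [[514, -43, 317], [531, -46, 312], [591, 11, 224], [621, 16, 203]]
218 [[550, 10, 239], [575, 17, 219], [588, 7, 220], [619, 12, 200]]
220 [[556, 18, 220], [571, 11, 218], [590, 9, 210], [614, 3, 202]]
222 [[557, 20, 209], [574, 15, 204], [590, 8, 202], [610, -2, 201]]
224 [[559, 21, 198], [573, 12, 199], [585, 0, 204], [606, -9, 201]]
226 [[554, 13, 201], [569, 6, 199], [584, -2, 198], [603, -13, 199]]
```

```bash
python3 - <<'E'
from h import *
z=np.load("side0.npz");W=cloud("side",z["d"])
for v in range(100,166,4):
    print(v,[W[v,u].round(0).astype(int).tolist() for u in range(146,176,4)])
print(pix("side",[[234.6,552,217],[234.6,552,195],[234.6-18,552-43,195],[234.6+18,552+43,195]]))
a=cv2.imread("pics/side0.png")[90:170,120:200]; cv2.imwrite("pics/crop3.png",cv2.resize(a,(600,600),interpolation=2))
E
```

```text
100 [[159, 287, 596], [216, 525, 417], [224, 510, 423], [237, 517, 415], [251, 530, 401], [261, 526, 399], [289, 596, 342], [494, 1370, -249]]
104 [[156, 284, 588], [213, 522, 406], [223, 519, 404], [234, 518, 401], [244, 510, 402], [258, 524, 388], [289, 605, 322], [493, 1381, -279]]
108 [[201, 532, 390], [210, 521, 394], [220, 516, 394], [230, 510, 393], [240, 508, 391], [251, 503, 390], [281, 584, 324], [485, 1363, -286]]
112 [[197, 526, 381], [207, 517, 383], [218, 517, 380], [227, 511, 380], [239, 512, 375], [260, 556, 336], [274, 567, 323], [474, 1332, -283]]
116 [[355, 1373, -288], [205, 524, 365], [215, 519, 365], [225, 514, 365], [236, 511, 362], [253, 537, 337], [271, 563, 312], [466, 1318, -293]]
120 [[344, 1343, -285], [202, 522, 353], [212, 516, 354], [223, 517, 348], [232, 505, 354], [264, 597, 276], [443, 1314, -304], [453, 1282, -285]]
124 [[337, 1326, -293], [198, 517, 344], [208, 511, 344], [219, 507, 343], [230, 507, 338], [261, 595, 263], [428, 1265, -285], [444, 1259, -288]]
128 [[327, 1299, -292], [192, 501, 343], [201, 489, 348], [212, 487, 346], [222, 483, 344
[... 786 characters left out ...]
-294]]
152 [[273, 1146, -290], [290, 1147, -298], [303, 1130, -290], [317, 1115, -285], [208, 494, 250], [218, 490, 248], [363, 1099, -293], [374, 1074, -278]]
156 [[267, 1134, -301], [280, 1120, -295], [295, 1109, -293], [309, 1096, -289], [205, 495, 235], [217, 496, 229], [284, 750, -3], [296, 744, -4]]
160 [[257, 1100, -292], [273, 1104, -303], [286, 1085, -293], [300, 1071, -288], [252, 750, -8], [263, 735, -1], [275, 724, 3], [287, 716, 4]]
164 [[249, 1080, -295], [208, 749, -6], [218, 732, 3], [231, 730, -1], [244, 726, -4], [256, 719, -4], [269, 713, -4], [278, 692, 8]]
[[165.6625408  146.14090884]
 [166.95081254 151.49440681]
 [166.43822007 161.67652024]
 [167.44799114 141.61847393]]
```

View pics/crop3.png

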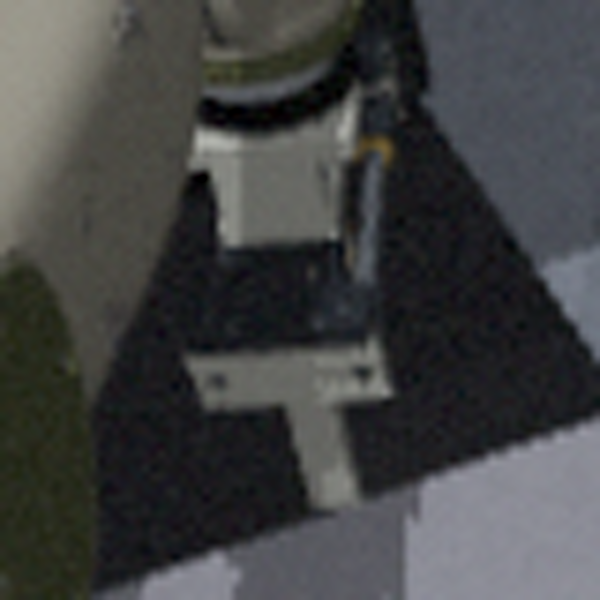

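The fingertip at crop (335,505) really stands at z≈225, while the state implies 195. So the tips sit about 25 mm farther back than reported, which explains closing above the offcut. I open and go deeper, watching the force.

Emit:
move_arm(
  motion=[
    [0,0,0,0,0,0,0.3],
    [0,0,0,0,0,0,0.3],
    [0,0,0,0,0,0,0.3],
    [0,0,0,0,0,0,0.3],
    [0,0,0,0,0,0.01,0.3],
    [0,0,0,0,0,0.01,0.3],
    [0,0,0,0,0,0.01,0.3],
    [0,0,0,0,0,0,0.3],
  ],
)

```text
clock: 6.35
tool_pos: [563.9, 32.2, 205.9]
orientation: [[-0.962, 0.272, -0.002], [0.272, 0.962, 0.0], [0.002, -0.0, -1.0]]
contact_force: [-0.2, 0.2, -0.4]
grip_width: 60.7
grip_force: 0.0
```

Emit:
move_arm(
  motion=[
    [0,0,0,0,0,0,-0.6],
    [0,0,0,0,0,0,-0.6],
    [0,0,0,0,0,0,-0.6],
    [0,0,0,0,0,0,-0.6],
    [0,0,0,0,0,0,-0.6],
    [0,0,0,0,0,0,-0.6],
    [0,0,0,0,0,0,-0.6],
  ],
)

```text
clock: 7.05
tool_pos: [564.8, 32.1, 207.6]
orientation: [[-0.962, 0.272, 0.0], [0.272, 0.962, -0.0], [-0.0, 0.0, -1.0]]
contact_force: [-0.6, 0.5, 2.0]
grip_width: 31.7
grip_force: 20.0
```

Emit:
move_arm(
  motion=[
    [0,0,0,0,0,-0.03,-0.6],
    [0,0,0,0,0,-0.06,-0.6],
    [0,0,0,0,0,-0.08,-0.6],
    [0,0,0,0,0,0,-0.6],
  ],
)

```text
clock: 7.45
tool_pos: [567.2, 32.1, 300.3]
orientation: [[-0.962, 0.272, 0.011], [0.272, 0.962, -0.0], [-0.01, 0.003, -1.0]]
contact_force: [0.9, -0.4, 0.3]
grip_width: 31.4
grip_force: 20.0
```

```bash
python3 - <<'E'
from h import *
s=readout.sense();print(s["grip_force"],s["grip_width"])
D=down(87.3)
plan(([514,398,292],D),([514,398,16],D))
E
```

```text
19.996832013130188 31.445338504077576
at [567.2  32.1 300.3] F [ 0.9 -0.4  0.3] w 31.4 t 7.45 tipG [173.  42. 132.]
-- rows 8 turn/row [ 0.     0.002 -0.036] shifts:
[[0.0377, 0.0844, 0.0019], [0.0353, 0.0855, 0.0019], [0.0328, 0.0864, 0.002], [0.0303, 0.0873, 0.002], [0.0278, 0.0882, 0.002], [0.0253, 0.0889, 0.002], [0.0228, 0.0896, 0.0021], [0.0202, 0.0902, 0.0021]]
-- rows 6 turn/row [0. 0. 0.] shifts:
[0.0, 0.0, 0.092]
```

Emit:
move_arm(
  motion=[
    [0,0,-0.036,0.038,0.084,0,-0.6],
    [0,0,-0.036,0.035,0.086,0,-0.6],
    [0,0,-0.036,0.033,0.086,0,-0.6],
    [0,0,-0.036,0.03,0.087,0,-0.6],
    [0,0,-0.036,0.028,0.088,0,-0.6],
    [0,0,-0.036,0.025,0.089,0,-0.6],
    [0,0,-0.036,0.023,0.09,0,-0.6],
    [0,0,-0.036,0.02,0.09,0,-0.6],
  ],
)

```text
clock: 8.25
tool_pos: [511.1, 399.7, 292.9]
orientation: [[-0.999, 0.048, 0.0], [0.048, 0.999, 0.0], [-0.0, 0.0, -1.0]]
contact_force: [0.3, -0.6, -0.0]
grip_width: 31.8
grip_force: 20.0
```

Emit:
move_arm(
  motion=[
    [0,0,0,0,0,0.04,-0.6],
    [0,0,0,0,0,0.08,-0.6],
    [0,0,0,0,0,0.09,-0.6],
    [0,0,0,0,0,0.09,-0.6],
    [0,0,0,0,0,0.09,-0.6],
    [0,0,0,0,0,0.09,-0.6],
    [0,0,0,0,0,0,-0.6],
    [0,0,0,0,0,0,-0.6],
  ],
)

```text
clock: 9.05
tool_pos: [511.3, 397.6, 52.6]
orientation: [[-0.999, 0.049, -0.002], [0.049, 0.999, -0.001], [0.002, -0.001, -1.0]]
contact_force: [0.1, 0.3, 0.7]
grip_width: 31.7
grip_force: 20.0
```

Emit:
move_arm(
  motion=[
    [0,0,0,0,0,0,-0.6],
    [0,0,0,0,0,0,-0.6],
  ],
)

```text
clock: 9.25
tool_pos: [514.0, 399.3, 56.4]
orientation: [[-0.999, 0.049, 0.005], [0.049, 0.999, 0.003], [-0.005, 0.003, -1.0]]
contact_force: [-0.1, -0.2, -0.0]
grip_width: 31.5
grip_force: 20.0
```

Emit:
move_arm(
  motion=[
    [0,0,0,0,0,0.03,-0.6],
    [0,0,0,0,0,0.03,-0.6],
    [0,0,0,0,0,0.012,-0.6],
    [0,0,0,0,0,0,-0.6],
    [0,0,0,0,0,0,-0.6],
  ],
)

```text
clock: 9.75
tool_pos: [511.3, 397.6, 15.7]
orientation: [[-0.999, 0.049, -0.001], [0.049, 0.999, -0.001], [0.001, -0.001, -1.0]]
contact_force: [0.4, 0.5, -0.6]
grip_width: 31.9
grip_force: 20.0
```

Emit:
move_arm(
  motion=[
    [0,0,0,0,0,0.005,-0.6],
    [0,0,0,0,0,0,0.2],
    [0,0,0,0,0,0,0.2],
    [0,0,0,0,0,0,0.2],
    [0,0,0,0,0,0,0.2],
    [0,0,0,0,0,-0.06,0.2],
    [0,0,0,0,0,-0.09,0.2],
    [0,0,0,0,0,-0.09,0.0],
  ],
)

```text
clock: 10.55
tool_pos: [510.9, 397.3, 134.3]
orientation: [[-0.999, 0.049, -0.002], [0.049, 0.999, -0.001], [0.002, -0.001, -1.0]]
contact_force: [0.7, 1.1, 0.3]
grip_width: 51.4
grip_force: 0.0
```

Emit:
move_arm(
  motion=[
    [0,0,0,0,0,-0.09,-0.5],
    [0,0,0,0,0,-0.09,-1],
    [0,0,0,0,0,-0.09,-1],
    [0,0,0,0,0,0,-1],
  ],
)

```text
clock: 10.95
tool_pos: [514.5, 399.7, 278.6]
orientation: [[-0.999, 0.049, 0.011], [0.049, 0.999, 0.008], [-0.011, 0.008, -1.0]]
contact_force: [-0.0, 0.2, -0.0]
grip_width: 20.3
grip_force: 0.0
```

```bash
python3 - <<'E'
from h import *
p,d=eyes.snapshot("side"); W=cloud("side",d); p=p.astype(int)
m=(p[...,0]-p[...,2]>30)&(abs(W[...,0]-505)<100)&(abs(W[...,1]-398)<70)&(W[...,2]<60)
k,l,st,_=cv2.connectedComponentsWithStats(m.astype(np.uint8))
for i in range(1,k):
    if st[i,4]>20: print(st[i],rect(W[l==i]),np.percentile(W[l==i][:,2],[5,95]))
for ext in (8,):
    L=lean(ext)
    # reported TCP such that true tip (TCP+22z-25z along tool) hits G point
    off=lambda g:g2w(g)-L[:,2]*(-3)
    plan((np.array([470,100,330.]),down(94.5)),(off([-4,40.2,60]),L))
E
```

```text
[264 183  22  15 195] (array([519.2, 396.4]), array([43.6, 68.9]), 85.6) [11.03209073 32.49712752]
[243 190  14  17 105] (array([431.9, 402.7]), array([83.9, 23.2]), 87.7) [14.30865101 29.02706049]
at [513.6 399.1 274.4] F [-0.2 -0.2  0.6] w 16.6 t 11.0 tipG [137.9 412.3 125. ]
-- rows 7 turn/row [ 0.001  0.001 -0.023] shifts:
[[0.0081, -0.0859, -0.0164], [0.0097, -0.0857, -0.0163], [0.0113, -0.0856, -0.0162], [0.0129, -0.0853, -0.0162], [0.0144, -0.0851, -0.0161], [0.016, -0.0848, -0.016], [0.0176, -0.0845, -0.016]]
-- rows 6 turn/row [-0.    -0.159 -0.   ] shifts:
[[0.0033, -0.0257, 0.0714], [0.0121, -0.0257, 0.0705], [0.0208, -0.0257, 0.0684], [0.0292, -0.0257, 0.0653], [0.0371, -0.0257, 0.0611], [0.0445, -0.0257, 0.056]]
```

The offcut is in the tray. Next I go to the wheel, leaned back, with the gripper closed.

Emit:
move_arm(
  motion=[
    [0,0,-0.023,0.008,-0.086,-0.016,-1],
    [0,0,-0.023,0.01,-0.086,-0.016,-1],
    [0,0,-0.023,0.011,-0.086,-0.016,-1],
    [0,0,-0.023,0.013,-0.085,-0.016,-1],
    [0,0,-0.023,0.014,-0.085,-0.016,-1],
    [0,0,-0.023,0.016,-0.085,-0.016,-1],
    [0,0,-0.023,0.018,-0.085,-0.016,-1],
  ],
)

```text
clock: 11.7
tool_pos: [467.1, 96.8, 323.5]
orientation: [[-0.997, -0.078, -0.002], [-0.078, 0.997, -0.0], [0.002, -0.0, -1.0]]
contact_force: [0.9, -0.1, -0.0]
grip_width: 0.8
grip_force: 0.0
```

Emit:
move_arm(
  motion=[
    [0,-0.159,0,0.003,-0.026,0.071,-1],
    [0,-0.159,0,0.012,-0.026,0.071,-1],
    [0,-0.159,0,0.021,-0.026,0.068,-1],
    [0,-0.159,0,0.029,-0.026,0.065,-1],
    [0,-0.159,0,0.037,-0.026,0.061,-1],
    [0,-0.159,0,0.044,-0.026,0.056,-1],
    [0,0,0,0,0,0,-1],
    [0,0,0,0,0,0,-1],
  ],
)

```text
clock: 12.5
tool_pos: [504.0, 20.9, 172.5]
orientation: [[-0.78, -0.077, 0.621], [-0.059, 0.997, 0.05], [-0.623, 0.002, -0.782]]
contact_force: [0.2, -0.4, -0.8]
grip_width: 0.6
grip_force: 0.0
```

```bash
python3 - <<'E'
from h import *
L=lean(8)
plan((g2w([-4,40.2,60])+L[:,2]*3,L))
p,d=eyes.snapshot("side");np.savez("side3.npz",p=p,d=d);cv2.imwrite("pics/s3.png",cv2.resize(p[170:320,240:440,::-1],(800,600),interpolation=2))
s=readout.sense();print(s["orientation"].round(3),s["joint_pos"].round(0))
print(pix("side",[s["tool_pos"]+k*s["orientation"][:,2] for k in (-5,22)]))
E
```

```text
at [504.   20.9 172.5] F [ 0.2 -0.4 -0.8] w 0.6 t 12.5 tipG [61.1 35.9 60.2]
-- rows 2 turn/row [ 0.    -0.049 -0.002] shifts:
[[0.0647, 0.0042, 0.0211], [0.0655, 0.0043, 0.0186]]
[[-0.78  -0.078  0.621]
 [-0.06   0.997  0.05 ]
 [-0.623  0.002 -0.782]] [ -10.  -51.  143.   12.   51. -109.]
[[326.07460805 236.68680042]
 [330.8139307  238.96442534]]
```

View pics/s3.png

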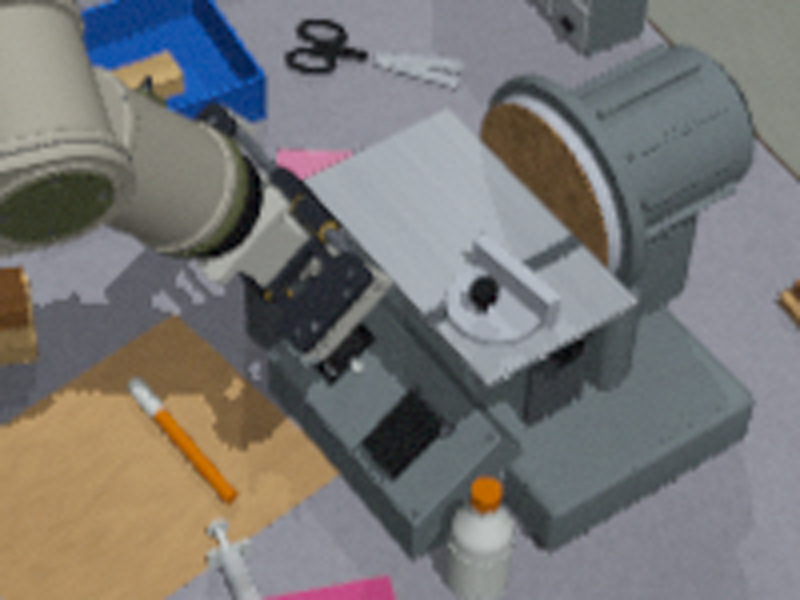

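The pose is folded to joints 2 and 3's limits, so I need less lean. I check the tool bias from this view.

```bash
python3 - <<'E'
from h import *
z=np.load("side3.npz");W=cloud("side",z["d"])
s=readout.sense();P=s["tool_pos"];R=s["orientation"]
def ana(W,P,R):
    q=(W-P)@R; m=(abs(q[...,0])<50)&(abs(q[...,1])<110)&(q[...,2]<-40)&(q[...,2]>-180)
    Q=q[m]; e=Q[Q[:,1]<-60]; print(len(Q),"x",np.percentile(Q[:,0],[1,99]).round(0),"y",np.percentile(Q[:,1],[1,99]).round(0),"z end",np.percentile(e[:,2],[1,50,90,97,99]).round(0))
ana(W,P,R)
z=np.load("side2.npz");ana(cloud("side",z["d"]),np.array([564.6,32,222.3]),down(74.1))
z=np.load("side0.npz");ana(cloud("side",z["d"]),np.array([234.6,552.2,217.3]),down(67))
L=lean(-8)
plan((g2w([-4,40.2,60])+L[:,2]*3,L))
E
```

```text
1174 x [-36.  34.] y [-95.  88.] z end [-136. -127.  -94.  -88.  -85.]
1312 x [-34.  37.] y [-96.  85.] z end [-134. -125.  -93.  -88.  -86.]
1026 x [-35.  34.] y [-97.  79.] z end [-134. -118.  -85.  -51.  -45.]
at [503.9  21.3 172.6] F [-0.5 -0.9 -0.8] w 0.9 t 12.55 tipG [61.1 36.3 60.2]
-- rows 2 turn/row [ 0.001  0.129 -0.001] shifts:
[[0.0656, 0.0037, 0.0211], [0.0631, 0.0038, 0.0276]]
```

The bias is along the tool axis: the body end is at −88 mm in both poses, so the true tips are near TCP −3.

Emit:
move_arm(
  motion=[
    [0,0.086,0,0.044,0.003,0.014,-1],
    [0,0.086,0,0.043,0.003,0.016,-1],
    [0,0.086,0,0.042,0.003,0.018,-1],
    [0,0,0,0,0,0,-1],
    [0,0,0,0,0,0,-1],
    [0,0,0,0,0,0,-1],
  ],
)

```text
clock: 13.15
tool_pos: [465.7, 23.0, 117.6]
orientation: [[-0.887, -0.079, 0.456], [-0.07, 0.997, 0.037], [-0.457, 0.001, -0.889]]
contact_force: [0.6, -0.0, 1.2]
grip_width: 0.6
grip_force: 0.0
```

```bash
cat >> h.py <<'E'
def st():
    s=readout.sense();P=s["tool_pos"];R=s["orientation"]
    z=R[:,2]@RG; F=s["contact_force"]@RG
    print("tip(-3)G",w2g(P-3*R[:,2]).round(1),"lean",np.degrees(np.arctan2(z[0],-z[2])).round(1),"FG",F.round(1),"j",s["joint_pos"].round(1),"w",round(s["grip_width"],1),"t",round(s["clock"],2))
E
python3 - <<'E'
from h import *
st()
L=lean(-8)
plan((g2w([-4,40.2,60])+L[:,2]*3,L))
E
```

```text
tip(-3)G [-2.5 41.  61.9] lean -7.8 FG [ 1.2 -0.1  0.6] j [  -8.3  -43.   140.6    7.1   56.1 -105.4] w 0.6 t 13.15
at [465.7  23.  117.6] F [ 0.6 -0.   1.2] w 0.6 t 13.15 tipG [-5.9 41.  37.2]
-- rows 1 turn/row [ 0.002  0.005 -0.   ] shifts:
[0.0025, -0.0015, 0.0043]
```

Emit:
move_arm(
  motion=[
    [0,0,0,-0.009,-0.001,0.045,-1],
    [0,0,0,-0.009,-0.001,0.045,-1],
    [0,0,0,0,0,0,-1],
    [0,0,0,0,0,0,-1],
    [0,0,0,0,0,0,-1],
  ],
)

```text
clock: 13.65
tool_pos: [494.5, 23.8, 82.8]
orientation: [[-0.886, -0.078, 0.457], [-0.069, 0.997, 0.037], [-0.458, 0.001, -0.889]]
contact_force: [0.1, -0.5, 0.4]
grip_width: 0.4
grip_force: 0.0
```

```bash
python3 -c "
from h import *
st()"
```

```text
tip(-3)G [ 1.1 39.5 16.9] lean -7.7 FG [ 0.3 -0.5  0.3] j [  -7.4  -32.5  138.3    7.4   47.7 -105.6] w 0.4 t 13.65
```

Emit:
move_arm(
  motion=[
    [0,0,0,0,0,0.004,-1],
    [0,0,0,0,0,0.004,-1],
    [0,0,0,0,0,0,-1],
  ],
)

```text
clock: 13.95
tool_pos: [496.1, 24.0, 78.3]
orientation: [[-0.887, -0.078, 0.456], [-0.069, 0.997, 0.037], [-0.457, 0.001, -0.889]]
contact_force: [0.5, -0.5, -0.2]
grip_width: 0.4
grip_force: 0.0
```

Emit:
move_arm(
  motion=[
    [0,0,0,0,0,0.003,-1],
    [0,0,0,0,0,0,-1],
  ],
)

```text
clock: 14.15
tool_pos: [496.9, 24.1, 77.1]
orientation: [[-0.887, -0.078, 0.455], [-0.069, 0.997, 0.037], [-0.457, 0.001, -0.889]]
contact_force: [-3.5, -0.4, 3.0]
grip_width: 0.6
grip_force: 2.4
```

Emit:
move_arm(
  motion=[
    [0,0,0,0,0,0.003,-1],
    [0,0,0,0,0,0,-1],
  ],
)

```text
clock: 14.35
tool_pos: [499.2, 24.2, 78.0]
orientation: [[-0.885, -0.079, 0.459], [-0.069, 0.997, 0.037], [-0.46, 0.001, -0.888]]
contact_force: [-9.5, 0.8, 16.2]
grip_width: 0.5
grip_force: 8.8
```

Emit:
move_arm(
  motion=[
    [0,0,0,-0.006,0,-0.001,-1],
    [0,0,0,-0.006,0,0,-1],
    [0,0,0,-0.006,0,0,-1],
    [0,0,0,-0.006,0,0,-1],
    [0,0,0,0,0,0,-1],
  ],
)

```text
clock: 14.85
tool_pos: [509.3, 25.0, 83.3]
orientation: [[-0.886, -0.079, 0.458], [-0.069, 0.997, 0.037], [-0.459, 0.001, -0.888]]
contact_force: [-4.8, 1.5, 10.4]
grip_width: 0.4
grip_force: 5.8
```

```bash
python3 -c "
from h import *
st()"
```

```text
tip(-3)G [13.5 39.6  8.7] lean -7.7 FG [ 2.2  1.9 11.2] j [  -6.9  -29.   136.     7.3   46.3 -105.2] w 0.4 t 14.85
```

Emit:
move_arm(
  motion=[
    [0,0,0,0,0,-0.04,-1],
    [0,0,0,0.02,0,-0.08,-1],
    [0,0,0,0.02,0,-0.08,-1],
    [0,0,0,0,0,0,-1],
    [0,0,0,0,0,0,-1],
  ],
)

```text
clock: 15.35
tool_pos: [445.3, 19.7, 161.3]
orientation: [[-0.886, -0.078, 0.457], [-0.069, 0.997, 0.036], [-0.458, 0.001, -0.889]]
contact_force: [0.9, 1.6, 0.4]
grip_width: 0.6
grip_force: 0.0
```

```bash
cat >> h.py <<'E'
def look(k):
    st()
    ims=[]
    for n in("top","side"):
        p,d=eyes.snapshot(n); np.savez(f"{n}{k}.npz",p=p,d=d)
        c=pix(n,[g2w([3,-3,9])])[0].round().astype(int)
        ims.append(cv2.resize(p[c[1]-24:c[1]+24,c[0]-32:c[0]+32,::-1],(400,300),interpolation=2))
        # brightness profile along wheel rim, mid width
        c_=eyes.camera_info(n); g=p.astype(float).mean(2).astype(np.float32)
        row=[]
        for th in np.arange(-.9,.91,.1):
            X=g2w([3.2+22*np.sin(th),40.2,-13+22*np.cos(th)])
            Y=[X+RG[:,1]*o for o in(-3,0,3)]
            q=pix(n,Y).astype(np.float32); row.append(int(cv2.remap(g,q[None,:,0],q[None,:,1],1).mean()))
        print(n,"rim profile th -0.9..0.9:",row)
    cv2.imwrite(f"pics/L{k}.png",np.hstack(ims))
E
python3 -c "
from h import *
look('a')"
```

```text
tip(-3)G [  5.7  39.2 109.6] lean -7.7 FG [ 1.1  1.6 -0.3] j [  -9.6  -51.   140.1    7.1   64.6 -105.6] w 0.6 t 15.35
top rim profile th -0.9..0.9: [24, 24, 27, 34, 56, 93, 128, 140, 116, 70, 40, 37, 39, 41, 41, 39, 35, 31, 24]
side rim profile th -0.9..0.9: [23, 21, 19, 17, 20, 34, 79, 140, 124, 78, 43, 35, 33, 32, 32, 32, 30, 25, 21]
```

```bash
cat >> h.py <<'E'
def prof(k,xc=3.2):
    for n in("top","side"):
        p=np.load(f"{n}{k}.npz")["p"]; g=p.astype(np.float32).mean(2)
        def samp(X): q=pix(n,X).astype(np.float32); return cv2.remap(g,q[None,:,0].copy(),q[None,:,1].copy(),1).mean()
        ths=np.arange(-.9,.91,.02)
        r=np.array([samp([g2w([xc+22*np.sin(t),40.2+o,-13+22*np.cos(t)]) for o in(-3,-1,1,3)]) for t in ths])
        w=np.clip(r-.5*(r.max()+np.median(r)),0,None); th=(w*ths).sum()/w.sum()
        xs=np.arange(-12,16,.5); r2=np.array([samp([g2w([x,23.9+o,2]) for o in(-1.5,0,1.5)]) for x in xs])
        w=np.clip(r2-.5*(r2.max()+np.median(r2)),0,None); xp=(w*xs).sum()/w.sum()
        print(n,"mark th",th.round(3),"max",r.max().round(),"pointer x",xp.round(2),"max",r2.max().round(),"=> level diff mm",(22*np.sin(th)+xc-xp).round(2))
E
python3 -c "
from h import *
prof('a')"
```

```text
top mark th -0.221 max 144.0 pointer x 2.48 max 187.0 => level diff mm -4.1
side mark th -0.162 max 144.0 pointer x 4.22 max 172.0 => level diff mm -4.56
```

View pics/La.png

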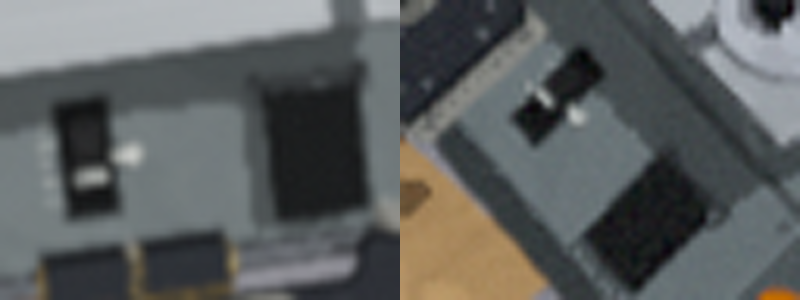

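The mark (left crop (90,178)) sits about 4.3 mm below the pointer (125,155). One more short stroke is needed.

Emit:
move_arm(
  motion=[
    [0,0,0,-0.008,0.001,0.063,-1],
    [0,0,0,-0.008,0,0.063,-1],
    [0,0,0,-0.008,0,0.063,-1],
    [0,0,0,0,0,0,-1],
    [0,0,0,0,0,0,-1],
    [0,0,0,0,0,0,-1],
  ],
)

```text
clock: 16.05
tool_pos: [498.0, 24.9, 82.1]
orientation: [[-0.887, -0.079, 0.455], [-0.069, 0.997, 0.037], [-0.456, 0.001, -0.89]]
contact_force: [-0.2, 0.5, 0.4]
grip_width: 1.0
grip_force: 0.0
```

```bash
python3 -c "
from h import *
st()"
```

```text
tip(-3)G [ 3.6 40.3 14.3] lean -7.8 FG [0.1 0.5 0.4] j [  -7.1  -31.4  137.6    7.3   47.3 -105.3] w 1.0 t 16.05
```

Emit:
move_arm(
  motion=[
    [0,0,0,0,0,0.005,-1],
    [0,0,0,0,0,0.003,-1],
    [0,0,0,0,0,0,-1],
    [0,0,0,0,0,0,-1],
  ],
)

```text
clock: 16.45
tool_pos: [500.0, 24.8, 79.1]
orientation: [[-0.887, -0.078, 0.455], [-0.069, 0.997, 0.037], [-0.457, 0.001, -0.89]]
contact_force: [0.4, -0.2, 0.1]
grip_width: 0.5
grip_force: 0.0
```

Emit:
move_arm(
  motion=[
    [0,0,0,0,0,0.002,-1],
    [0,0,0,0,0,0,-1],
  ],
)

```text
clock: 16.65
tool_pos: [501.1, 24.9, 79.2]
orientation: [[-0.886, -0.078, 0.457], [-0.069, 0.997, 0.037], [-0.458, 0.001, -0.889]]
contact_force: [-4.2, 0.0, 6.4]
grip_width: 0.6
grip_force: 4.0
```

Emit:
move_arm(
  motion=[
    [0,0,0,0,0,0.001,-1],
    [0,0,0,0,0,0,-1],
  ],
)

```text
clock: 16.85
tool_pos: [501.8, 25.0, 79.4]
orientation: [[-0.886, -0.079, 0.457], [-0.069, 0.997, 0.037], [-0.459, 0.001, -0.889]]
contact_force: [-7.1, -0.0, 10.6]
grip_width: 0.5
grip_force: 6.5
```

Emit:
move_arm(
  motion=[
    [0,0,0,-0.004,0,0,-1],
    [0,0,0,-0.0045,0,0,-1],
    [0,0,0,0,0,0,-1],
    [0,0,0,0,0,-0.04,-1],
    [0,0,0,0.02,0,-0.08,-1],
    [0,0,0,0.02,0,-0.08,-1],
    [0,0,0,0,0,0,-1],
    [0,0,0,0,0,0,-1],
  ],
)

```text
clock: 17.65
tool_pos: [444.1, 20.0, 159.5]
orientation: [[-0.887, -0.078, 0.455], [-0.069, 0.997, 0.037], [-0.456, 0.001, -0.89]]
contact_force: [0.1, -0.2, 0.2]
grip_width: 0.5
grip_force: 0.0
```

```bash
python3 -c "
from h import *
look('b');prof('b')"
```

```text
tip(-3)G [  3.6  39.6 108.7] lean -7.8 FG [ 0.2 -0.2  0.1] j [  -9.6  -51.1  140.3    7.1   64.6 -105.6] w 0.5 t 17.65
top rim profile th -0.9..0.9: [24, 24, 23, 23, 24, 26, 41, 73, 122, 151, 133, 87, 50, 40, 39, 38, 36, 32, 25]
side rim profile th -0.9..0.9: [22, 22, 22, 21, 22, 25, 30, 30, 51, 114, 118, 78, 44, 34, 34, 36, 35, 32, 28]
top mark th 0.015 max 154.0 pointer x 2.49 max 187.0 => level diff mm 1.03
side mark th 0.066 max 124.0 pointer x 4.2 max 172.0 => level diff mm 0.45
```

The mark is now within about 0.7 mm (≈0.03 rad) of the pointer, so the wheel is set. Next I do the guard, with the fingers open and straddling its lower end.

Emit:
move_arm(
  motion=[
    [0,0,0,0.007,-0.058,0.047,0.3],
    [0,0,0,0.007,-0.058,0.047,0.3],
    [0,0,0,0.007,-0.058,0.047,0.3],
    [0,0,0,0,0,0,0.3],
    [0,0,0,0,0,0,0.3],
    [0,0,0,0,0,0,0.3],
    [0,0,0,0,0,0,0.3],
  ],
)

```text
clock: 18.45
tool_pos: [473.7, -64.1, 93.0]
orientation: [[-0.887, -0.08, 0.456], [-0.071, 0.997, 0.037], [-0.457, 0.0, -0.889]]
contact_force: [-0.5, -0.1, 0.0]
grip_width: 51.9
grip_force: 0.0
```

```bash
python3 -c "
from h import *
st()
L=lean(-8)
plan((g2w([-17,-46.8,5])+L[:,2]*3,L))"
```

```text
tip(-3)G [-15.7 -46.5  41.1] lean -7.8 FG [-0.4 -0.1  0.3] j [ -24.   -36.2  139.4   15.8   53.6 -125.4] w 51.9 t 18.45
at [473.7 -64.1  93. ] F [-0.5 -0.1  0. ] w 51.9 t 18.45 tipG [-19.1 -46.5  16.3]
-- rows 1 turn/row [0.001 0.004 0.001] shifts:
[-0.0072, -0.0007, 0.0718]
```

Emit:
move_arm(
  motion=[
    [0,0,0,0,0,0,0.3],
    [0,0,0,-0.002,-0.001,0.025,0.3],
    [0,0,0,-0.003,0,0.025,0.3],
    [0,0,0,-0.002,0,0.02,0.3],
    [0,0,0,0,0,0,0.3],
    [0,0,0,0,0,0,0.3],
  ],
  newtons=6,
)

```text
clock: 19.05
tool_pos: [491.9, -63.2, 62.2]
orientation: [[-0.888, -0.079, 0.453], [-0.07, 0.997, 0.037], [-0.455, 0.001, -0.891]]
contact_force: [-0.2, 0.1, 0.0]
grip_width: 60.3
grip_force: 0.0
```

```bash
python3 -c "
from h import *
st()"
```

```text
tip(-3)G [-18.4 -47.    5.4] lean -7.9 FG [-0.2  0.1  0.1] j [ -22.5  -28.4  137.9   16.5   47.2 -125.8] w 60.3 t 19.05
```

Emit:
move_arm(
  motion=[
    [0,0,0,0,0,0,-0.5],
    [0,0,0,0,0,0,-0.5],
    [0,0,0,0,0,0,-0.5],
    [0,0,0,0,0,0,-0.5],
    [0,0,0,0,0,0,-0.5],
    [0,0,0,0,0,0,-0.5],
  ],
  newtons=6,
)

```text
clock: 19.65
tool_pos: [492.0, -63.3, 62.1]
orientation: [[-0.888, -0.079, 0.453], [-0.069, 0.997, 0.038], [-0.455, 0.002, -0.891]]
contact_force: [-1.8, 5.4, 4.8]
grip_width: 35.6
grip_force: 6.0
```

```bash
python3 -c "
from h import *
st()
# arc of contact from (-18.4,5.4) tips; contact ~4mm up tool; hinge (25,5)
T=lean(-8); a0=None
h=np.array([25,5.]); c0=np.array([-18.4,10.]); prev=c0
for a in np.arange(.2,1.81,.2):
    c,s=np.cos(a),np.sin(a); v=c0-h; # lower end (-x) rises: rotate clockwise in (x,z)
    p=h+np.array([c*v[0]+s*v[1],-s*v[0]+c*v[1]]); d=p-prev; prev=p
    dw=RG@np.array([d[0],0,d[1]]); print(a.round(1),p.round(1),(T.T@dw/500).round(4))
"
```

```text
tip(-3)G [-18.4 -47.1   5.3] lean -7.9 FG [1.6 5.6 4.7] j [ -22.6  -28.3  137.9   16.5   47.2 -125.8] w 35.6 t 19.65
0.2 [-16.5  18.5] [-0.0013 -0.     -0.0174]
0.4 [-13.   26.5] [-0.0047 -0.     -0.0168]
0.6 [-8.  33.6] [-0.008  -0.     -0.0155]
0.8 [-1.7 39.6] [-0.0109  0.     -0.0136]
1.0 [ 5.8 44.2] [-0.0134 -0.     -0.0112]
1.2 [13.9 47.3] [-0.0153 -0.     -0.0083]
1.4 [22.6 48.6] [-0.0167 -0.     -0.0051]
1.6 [31.3 48.2] [-0.0174  0.     -0.0017]
1.8 [39.7 46.1] [-0.0174 -0.      0.0018]
```

Emit:
move_arm(
  motion=[
    [0,0,0,-0.001,0.001,-0.017,-0.5],
    [0,0,0,-0.005,0,-0.017,-0.5],
    [0,0,0,-0.008,0,-0.0155,-0.5],
    [0,0,0,-0.011,0,-0.0135,-0.5],
    [0,0,0,0,0,0,-0.5],
  ],
)

```text
clock: 20.15
tool_pos: [489.3, -63.3, 97.3]
orientation: [[-0.887, -0.079, 0.454], [-0.07, 0.997, 0.037], [-0.456, 0.001, -0.89]]
contact_force: [-1.9, 2.0, 1.9]
grip_width: 35.8
grip_force: 6.0
```

```bash
python3 -c "
from h import *
st()"
```

```text
tip(-3)G [ -0.4 -47.   35.7] lean -7.9 FG [-0.3  2.2  2.5] j [ -22.7  -32.7  136.8   15.3   52.5 -124.1] w 35.8 t 20.15
```

Emit:
move_arm(
  motion=[
    [0,0,0,-0.0135,0,-0.011,-0.5],
    [0,0,0,-0.0155,0,-0.008,-0.5],
    [0,0,0,-0.0165,0,-0.005,-0.5],
    [0,0,0,-0.0175,0,-0.0015,-0.5],
    [0,0,0,0,0,0,-0.5],
  ],
)

```text
clock: 20.65
tool_pos: [512.4, -61.5, 122.6]
orientation: [[-0.887, -0.079, 0.455], [-0.07, 0.997, 0.037], [-0.456, 0.001, -0.89]]
contact_force: [-3.2, 2.9, 6.0]
grip_width: 35.9
grip_force: 6.0
```

```bash
python3 -c "
from h import *
st()"
```

```text
tip(-3)G [ 33.  -47.   43.1] lean -7.9 FG [1.  3.1 6.6] j [ -21.   -29.6  132.1   14.2   53.6 -121.5] w 35.9 t 20.65
```

Emit:
move_arm(
  motion=[
    [0,0,0,-0.01,0,0,-0.5],
    [0,0,0,-0.004,0,0,-0.5],
    [0,0,0,0,0,0,-0.5],
    [0,0,0,0,0,0,0.2],
    [0,0,0,0,0,0,0.2],
    [0,0,0,0,0,0,0.2],
    [0,0,0,0,0,0,0.2],
  ],
)

```text
clock: 21.35
tool_pos: [517.0, -61.4, 124.4]
orientation: [[-0.888, -0.078, 0.453], [-0.069, 0.997, 0.037], [-0.455, 0.001, -0.891]]
contact_force: [-0.4, -0.3, 0.0]
grip_width: 55.6
grip_force: 0.0
```

Emit:
move_arm(
  motion=[
    [0,0,0,0.01,0,-0.05,0.2],
    [0,0,0,0.02,0.02,-0.07,0.2],
    [0,0,0,0.02,0.04,-0.03,-1],
    [0,0,0,0.02,0.05,0,-1],
    [0,0,0,0,0,0,-1],
    [0,0,0,0,0,0,-1],
    [0,0,0,0,0,0,-1],
    [0,0,0,0,0,0,-1],
  ],
)

```text
clock: 22.15
tool_pos: [447.8, -12.2, 175.2]
orientation: [[-0.888, -0.078, 0.453], [-0.068, 0.997, 0.037], [-0.454, 0.002, -0.891]]
contact_force: [-0.2, 0.0, -0.1]
grip_width: 12.6
grip_force: 0.0
```

```bash
python3 -c "
from h import *
look('c');prof('c')
for n in ('top','side'):
    z=np.load(n+'c.npz');q=w2g(cloud(n,z['d']).reshape(-1,3)).reshape(480,640,3);v=z['p'].max(2)
    m=(v<45)&(abs(q[...,1]+46.8)<22)&(abs(q[...,0]-10)<45)&(q[...,2]>-5)&(q[...,2]<75)
    for lo,hi in((-5,13),(13,75)):
        Q=q[m&(q[...,2]>lo)&(q[...,2]<=hi)]
        if len(Q): print(n,lo,len(Q),np.percentile(Q,[5,50,95],axis=0).round(1).tolist())
"
```

```text
tip(-3)G [ 13.6   7.3 120.9] lean -8.0 FG [-0.2  0.1  0. ] j [ -16.   -49.9  138.    10.    66.7 -112.4] w 12.6 t 22.15
top rim profile th -0.9..0.9: [24, 24, 24, 24, 24, 27, 41, 73, 122, 152, 133, 87, 51, 40, 40, 39, 37, 32, 25]
side rim profile th -0.9..0.9: [62, 75, 86, 94, 105, 117, 121, 125, 123, 126, 127, 128, 125, 124, 117, 109, 97, 86, 84]
top mark th 0.015 max 154.0 pointer x 2.49 max 187.0 => level diff mm 1.04
side mark th 0.121 max 130.0 pointer x 4.24 max 172.0 => level diff mm 1.62
top -5 74 [[-18.0, -54.9, 2.5], [-5.7, -46.2, 5.7], [34.3, -37.8, 11.7]]
top 13 156 [[28.1, -60.6, 15.6], [34.7, -44.2, 49.8], [37.3, -29.8, 58.9]]
side -5 75 [[-18.3, -59.5, -3.5], [-0.2, -49.8, 4.8], [33.8, -38.1, 11.6]]
side 13 92 [[25.7, -66.8, 16.4], [32.6, -56.1, 51.0], [37.6, -32.8, 58.9]]
```

View pics/Lc.png

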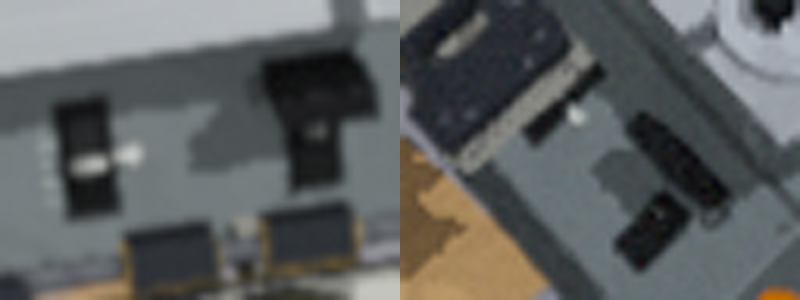

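The guard stands open (right crop (680,155), lip about 59 mm out of the panel), and the rocker is exposed at about (650,230). Now I press its upper half with the gripper shut.

Emit:
move_arm(
  motion=[
    [0,0,0,-0.003,-0.036,0.027,-1],
    [0,0,0,-0.003,-0.036,0.027,-1],
    [0,0,0,-0.003,-0.036,0.027,-1],
    [0,0,0,0,0,0,-1],
    [0,0,0,0,0,0,-1],
    [0,0,0,0,0,0,-1],
  ],
)

```text
clock: 22.85
tool_pos: [474.3, -63.3, 141.7]
orientation: [[-0.888, -0.078, 0.453], [-0.069, 0.997, 0.037], [-0.455, 0.002, -0.891]]
contact_force: [-1.0, -0.4, 1.0]
grip_width: 0.9
grip_force: 0.0
```

```bash
python3 -c "
from h import *
st()
L=lean(-8)
plan((g2w([4.5,-46.6,20])+L[:,2]*3,L))"
```

```text
tip(-3)G [ 12.7 -45.8  80.6] lean -7.9 FG [-0.2 -0.3  1.4] j [ -23.8  -39.5  136.    14.5   60.1 -122.9] w 0.9 t 22.85
at [474.3 -63.3 141.7] F [-1.  -0.4  1. ] w 0.9 t 22.85 tipG [  9.3 -45.7  55.9]
-- rows 2 turn/row [ 0.001  0.001 -0.001] shifts:
[-0.0002, -0.0009, 0.0612]
```

Emit:
move_arm(
  motion=[
    [0,0,0,0,-0.001,0.04,-1],
    [0,0,0,0,0,0.04,-1],
    [0,0,0,0,0,0.04,-1],
    [0,0,0,0,0,0,-1],
    [0,0,0,0,0,0,-1],
    [0,0,0,0,0,0,-1],
  ],
)

```text
clock: 23.45
tool_pos: [502.0, -61.9, 89.4]
orientation: [[-0.887, -0.079, 0.455], [-0.07, 0.997, 0.037], [-0.456, 0.001, -0.89]]
contact_force: [0.5, -0.9, 0.2]
grip_width: 0.7
grip_force: 0.0
```

```bash
python3 -c "
from h import *
st()"
```

```text
tip(-3)G [  5.6 -46.5  21.9] lean -7.9 FG [ 0.5 -0.9 -0. ] j [ -21.6  -29.1  135.4   15.3   50.1 -123.5] w 0.7 t 23.45
```

Emit:
move_arm(
  motion=[
    [0,0,0,0,0,0.008,-1],
    [0,0,0,0,0,0.008,-1],
    [0,0,0,0,0,0.004,-1],
    [0,0,0,0,0,0,-1],
    [0,0,0,0,0,0,-1],
  ],
)

```text
clock: 23.95
tool_pos: [506.4, -61.7, 79.4]
orientation: [[-0.888, -0.078, 0.454], [-0.069, 0.997, 0.037], [-0.455, 0.001, -0.89]]
contact_force: [0.8, 0.7, 1.7]
grip_width: 0.5
grip_force: 1.3
```

Emit:
move_arm(
  motion=[
    [0,0,0,0,0,0.004,-1],
    [0,0,0,0,0,0.004,-1],
    [0,0,0,0,0,0,-1],
    [0,0,0,0,0,0,-1],
  ],
)

```text
clock: 24.35
tool_pos: [508.5, -61.6, 76.1]
orientation: [[-0.887, -0.078, 0.454], [-0.069, 0.997, 0.037], [-0.456, 0.001, -0.89]]
contact_force: [-1.8, -0.9, 7.6]
grip_width: 0.8
grip_force: 3.7
```

```bash
python3 -c "
from h import *
st()"
```

```text
tip(-3)G [  3.2 -46.7   7.3] lean -7.9 FG [ 2.9 -0.7  7.3] j [ -21.2  -26.3  135.    15.6   47.6 -123.8] w 0.8 t 24.35
```

Contact is 7 N and the tip is nearly at full depth. I press on until the force rises at the stop.

Emit:
move_arm(
  motion=[
    [0,0,0,0,0,0.002,-1],
    [0,0,0,0,0,0,-1],
    [0,0,0,0,0,0,-1],
  ],
)

```text
clock: 24.65
tool_pos: [508.8, -61.6, 75.9]
orientation: [[-0.887, -0.079, 0.454], [-0.07, 0.997, 0.037], [-0.455, 0.001, -0.89]]
contact_force: [-13.4, 0.3, 20.6]
grip_width: 0.4
grip_force: 12.1
```

Emit:
move_arm(
  motion=[
    [0,0,0,0,0,0.002,-1],
    [0,0,0,0,0,0,-1],
    [0,0,0,0,0,0,-1],
  ],
)

```text
clock: 24.95
tool_pos: [509.1, -61.6, 75.6]
orientation: [[-0.888, -0.08, 0.453], [-0.071, 0.997, 0.037], [-0.455, 0.001, -0.891]]
contact_force: [-28.9, 1.0, 34.0]
grip_width: 0.7
grip_force: 21.6
```

It is firmly at the stop. I retreat and look.

Emit:
move_arm(
  motion=[
    [0,0,0,0,0,-0.02,-1],
    [0,0,0,0,0,-0.05,-1],
    [0,0,0,0,0,-0.07,-1],
    [0,0,0,0.02,0.03,-0.07,-1],
    [0,0,0,0.02,0.06,-0.02,-1],
    [0,0,0,0,0.06,0,-1],
    [0,0,0,0,0,0,-1],
    [0,0,0,0,0,0,-1],
  ],
)

```text
clock: 25.75
tool_pos: [441.0, 7.9, 165.3]
orientation: [[-0.892, -0.082, 0.445], [-0.072, 0.997, 0.039], [-0.447, 0.003, -0.895]]
contact_force: [0.5, -1.5, 0.6]
grip_width: 0.6
grip_force: 0.0
```

```bash
python3 -c "
from h import *
look('d');prof('d')
for k in 'cd':
  for n in ('top','side'):
    z=np.load(n+k+'.npz');q=w2g(cloud(n,z['d']).reshape(-1,3)).reshape(480,640,3);v=z['p'].max(2)
    m=(v<60)&(abs(q[...,1]+46.8)<9)&(q[...,2]>-5)&(q[...,2]<14)
    print(k,n,[(x,np.median(q[m&(abs(q[...,0]-x)<2.5)][:,2]).round(1)) for x in (-15,-10,-5,0,5,10) if (m&(abs(q[...,0]-x)<2.5)).any()])
    Q=q[(v<45)&(abs(q[...,1]+46.8)<22)&(abs(q[...,0]-10)<45)&(q[...,2]>20)&(q[...,2]<75)]
    print('  guard',np.percentile(Q,[5,50,95],axis=0).round(1).tolist() if len(Q) else 0)
"
```

```text
tip(-3)G [  3.8  27.8 115.7] lean -8.5 FG [ 0.7 -1.6  0.2] j [ -12.3  -51.1  139.4    8.3   66.4 -108.6] w 0.6 t 25.75
top rim profile th -0.9..0.9: [24, 23, 23, 24, 24, 26, 41, 73, 122, 151, 133, 87, 51, 41, 40, 38, 37, 32, 26]
side rim profile th -0.9..0.9: [21, 18, 19, 21, 23, 23, 25, 30, 50, 112, 117, 80, 45, 33, 31, 34, 34, 29, 25]
top mark th 0.015 max 154.0 pointer x 2.48 max 187.0 => level diff mm 1.06
side mark th 0.07 max 121.0 pointer x 4.26 max 172.0 => level diff mm 0.47
c top [(-15, np.float64(5.6)), (-10, np.float64(4.3)), (-5, np.float64(5.0)), (0, np.float64(7.2)), (5, np.float64(10.9))]
  guard [[27.7, -60.6, 23.6], [34.9, -45.2, 53.3], [37.4, -29.9, 58.9]]
c side [(-15, np.float64(1.7)), (-10, np.float64(1.7)), (-5, np.float64(4.2)), (0, np.float64(6.6)), (5, np.float64(8.5)), (10, np.float64(4.8))]
  guard [[26.1, -66.9, 24.2], [32.8, -56.1, 51.9], [37.6, -32.5, 58.9]]
d top [(-15, np.float64(7.8)), (-10, np.float64(6.3)), (-5, np.float64(6.2)), (0, np.float64(4.3)), (5, np.float64(8.6))]
  guard [[26.8, -60.9, 23.9], [34.9, -44.8, 53.3], [37.6, -30.4, 58.5]]
d side [(-15, np.float64(8.5)), (-10, np.float64(6.9)), (-5, np.float64(2.5)), (0, np.float64(3.8)), (5, np.float64(3.9)), (10, np.float64(4.6))]
  guard [[26.6, -66.9, 24.1], [32.7, -56.2, 52.8], [37.4, -33.1, 61.6]]
```

View pics/Ld.png

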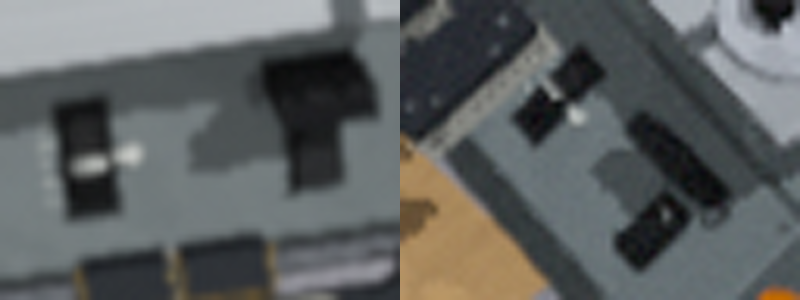

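The rocker is flipped: its lower half is now proud (z about 8) and its upper half is in (about 4). The guard is still open, the mark is level with the pointer, and the robot is clear. I hand the job in.

```bash
python3 -c "
from rig import finish_job
print(finish_job())"
```

```text
the job is handed in; nothing more can be done
None
```

The job is handed in at about 26 s: the offcut is in the far blue tray, the wheel mark measures about 0.7 mm past the pointer (left as is), the guard stays open, and the rocker was then pressed to its stop (fingertip force peaked at about 45 N).

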